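Press a hearing-device end cap home with bench locking pliers and release them

ROBOT

A 7-joint arm with a two-finger parallel gripper is mounted at the origin on the work surface. World frame = base frame: x ahead of the robot, y to its left, z up, the work surface at z = 0. Lengths are in m, angles in rad, forces in N, time in s.
With the tool pointing down it reaches from about 0.425 to 0.875 m from the base axis. Payload 4.7 kg.
Tool frame: the origin (TCP) lies on the mounting face of the last link; the fingertips stand 182 mm ahead of it and the grasp point (between the pads) lies 164 mm ahead of it; z points along the fingers, y is the direction in which the jaws open and shut (so a half turn about z gives the same grasp; the last joint's range is limited). The gripper opens to 87 mm and grips with 3 to 60 N. Pads are 19 mm wide; open, the fingers measure 117 mm over their backs; the gripper's body (75 mm by 190 mm) begins 51 mm behind the grasp point.
Start: joints at [-1.148, 0.321, -0.07, 1.45, 0.023, 1.371, -0.057], TCP at [0.258, 0.596, 0.405] pointing down, gripper open.
Joint ranges: [-2.86, 2.86], [-0.3, 2.09], [-1.38, 1.24], [0.06, 2.45], [-1.56, 4.7], [0.09, 2.05], [-2.69, 2.69]. Speed limits (rad/s): [2.57, 2.57, 3.14, 3.14, 3.14, 3.14, 3.14].

INTERFACE

Orientations are given as a rotation vector (axis times angle).
In Python, from bench import ctrl gives the robot as it stands. The module is installed in compiled form; this text tells all that it offers.
- The arm moves only by the tool play_rows, never from a script. Its argument "targets" is text: rows parted by semicolons, each of 7 numbers parted by spaces: the shift along the tool's x, y, z in cm, then the turn, a rotation vector about the tool's x, y, z in rad, then the opening, from -1 (shut) to 1 (fully open). In form: x y z ax ay az grip; .... A call has 1 to 20 rows; each row shifts and turns the pose as measured when the row begins, along the tool's axes as they then stand; what a row does not reach is not made up. A row lasts 1/8 s, in which the tool goes at most 62.5 mm and 10.7 degrees, less where a joint would pass 70% of its speed; a pose out of reach is approached as far as the arm can. A call is refused whole if a number of a shift passes 6.25 or a number of a turn 0.188, either way. A call with a gripper value outside its range is refused whole. The fingers move at their own pace and stop on an object; "newtons" is the grip in N (left out, the last holds). Time passes only in rows, so rows that do not move let the fingers close. It gives the time, the measured TCP pose, the force and the opening at its end, in the units of the state.
- ctrl.get_state(): the state, without advancing time (a new reading comes with each control period).
- ctrl.get_image(name): name is "side" or "top"; returns a dict with "pixels" (480x640x3 uint8, blue, green, red), "depth" (480x640 float32, m along the optical axis (not along the pixel's ray), 0 where there is no reading), "intrinsics" (3x3 intrinsics, pixels), "R" (3x3) and "t" (3): a world point X has camera coordinates R X + t. Camera axes: x right, y down, z forward; pixel columns grow to the right and rows downward; lengths in m; the calibration is good to about 2 mm. A picture is of the moment at which its call begins.
- ctrl.close_job(): hands the job in, once; it reports no verdict.
The state is a dict: "time": time; "joint_positions": joint angles; "qd": joint speeds; "joint_torque": joint torques, N m; "position": TCP position; "tool_rot": TCP orientation; "ft_force": force on the tool from outside, world axes, zero at the start; "torque": the same for the moment, N m; "grip_width": opening from 0.0 (shut) to 1.0 (fully open).
Only numpy, scipy, OpenCV 4.12 (cv2) and the standard library are available. Lean on these libraries where they do the work, as an engineer would, in place of code of your own. Each camera call takes 0.05 s, during which the arm holds its last target.

TASK

Press the orange end cap fully home into the device case held in the bench locking pliers: squeeze the moving handle gently towards the fixed one until the pliers snap over centre and stay locked with your hand off them. Then pull the red release lever outward so that the jaws spring fully open again, and leave the pliers untouched; never force the handle or the lever, and do not disturb the other things on the bench.

Things in the scene. Friction and masses are not known exactly. Their poses are not given: they have to be found in the camera images.
- stand: grey bench stand (base 150 x 110 x 12 mm) fixed to the table, carrying locking pliers that lie flat, mid-plane 100 mm up. Origin on the table under the pivots. Its +x runs along the pliers from handles to jaws, +y from the moving to the fixed handle. The post stands at x -7 to 27 mm, the base reaches back to x -45 mm; behind that only table lies below the handles
- fixed_grip (a point): centre of the fixed black handle, 95 mm behind the stand's origin: a bar 10 mm thick and 22 mm high along the stand's x, from x -125 to 0 mm, y +5 to +15 mm in the stand's frame
- screw_end (a point): rear end of the brass adjusting screw (14 mm across, look only) behind the fixed handle. Its setting differs each time and is not measured: locked, the moving handle's outer face beside fixed_grip ends anywhere from y -25 to -11 mm in the stand's frame, so the stop must be felt
- handle: moving black handle, a bar 122 mm long, 12 thick, 22 high; origin on its pivot, the bar along its own -x, its own y -12 to 0 mm. It swings level: up to 0.08 rad of loose free play, differing each time, then 0.14 rad against the spring to the locked stop. Unless locked it springs open. More than 30 N from the robot on it or the lever damages it
- handle_grip (a point): centre of the moving handle's bar 95 mm behind its pivot, where to squeeze, towards the stand's +y. Its outer face is 6 mm to -y. After 0 to 8 mm of free play the force climbs to 12 to 16 N over 6 mm, then falls; at dead centre, some 11 mm on, it snaps inward by itself 2 mm to a hard stop and stays locked
- lever_hinge (a point): hinge of the red release lever at the rear end of the moving handle, 118 mm behind the handle's pivot. The lever is a bar 8 mm thick and 20 mm high that carries on to the rear in line with the handle and ends in a 12 mm round, 64 mm behind this hinge
- lever_tip (a point): middle of the lever's thickness, 48 mm behind its hinge, mid-height. Pull it sideways to the stand's -y (away from the fixed handle) about 20 mm with about 3 N: the pliers then spring open and its new rest is 20 to 35 mm further to -y than before. On its +y side, behind screw_end, is free room for shut fingers
- lever (a joint): turn of the release lever relative to the handle, rad: 0 at rest (it springs back by itself), growing as its rear end is pulled to the stand's -y, stop at 0.6; it begins to act at about 0.15 and the locked pliers open by about 0.45
- jaw_nose (a point): centre of the moving jaw's round nose (12 mm across). In the stand's frame its y is about -23.5 mm with the pliers open and -16 to -18 mm when shut or locked
- cap_face (a point): middle of the outer (-y) face of the orange end cap (28 x 18 mm), which the jaw presses along the stand's +y into the beige case (34 x 40 mm). In the stand's frame its y is -15.5 to -14.5 mm at the start and about -11 mm fully home, its flange against the case; it stays where it is pushed
- spare_a: loose spare beige device case, 34 x 34 x 20 mm, lying near the pliers' stand; origin under its centre; bystander
- spare_b: loose spare brown device case, 34 x 34 x 20 mm, lying near the stand; origin under its centre; bystander
- blue_tray: open blue plastic tray, 160 x 110 x 35 mm; origin under its centre; bystander
- wipes_tub: white wipes tub, 100 mm across, 170 mm tall; origin under its centre; bystander
- driver: screwdriver with green handle lying on the table; bystander
- brush: small cleaning brush lying on the table; bystander
- dish: white dish, 70 mm across, 30 mm tall; origin under its centre; bystander

How it is judged:
On the way, in this order (a step that is already met when the one before it is completed fails the run):
1. the cap is home and the pliers stay locked shut with the robot off them (y of jaw_nose in the frame of stand above -0.019 m and y of cap_face in the frame of stand above -0.0125 m and contact force between each of the fingers, the arm and stand below 0.3 N), for 0.8 s.
2. the release lever is pulled while the pliers are still locked (y of jaw_nose in the frame of stand above -0.019 m and value of joint lever above 0.1 rad).
At the end, for the whole second after the job is handed in: the cap is home (its face within 1.5 mm of the fully pressed place, -12.5 mm or more in the stand's y), the jaws are fully open (nose back at -21.5 mm or beyond in the stand's y), the lever is back at rest (under 0.1 rad) and the robot touches no part of the pliers (y of cap_face in the frame of stand above -0.0125 m and y of jaw_nose in the frame of stand below -0.0215 m and value of joint lever below 0.1 rad and contact force between each of the fingers, the arm and stand below 0.3 N).
It fails at once if the moving handle or its lever is forced with more than 30 N (contact force between any of the fingers, the arm and handle above 30 N).
It fails at once if another thing on the bench is moved by more than 25 mm (distance of any of spare_a, spare_b, blue_tray, wipes_tub, driver, brush, dish from where it was at the start of the episode above 0.025 m).
It also fails if it takes over 56 s, if anything falls off the work surface, if the arm or the gripper's body presses on something with over 40 N, if the wrist force passes 120 N, or if a joint passes its speed limit or range.

## Working session

There is one attempt and no reset: what is moved stays moved. The work goes in short steps, Python scripts to look and compute and a tool call to move; the robot and the scene stay as the last step left them, time stands still between calls to the robot, and variables do not carry over. Pictures are saved under pics/ and viewed, and the job is handed in when it is done.

Besides the shell and the picture viewer there is one more tool, called after "Emit:" as name(argument=value, ...) on one line, values as JSON. play_rows: Moves the arm, as the interface text tells. Its arguments: {"type":"object","properties":{"targets":{"type":"string"},"newtons":{"type":"number"}},"required":["targets"]}

```bash
mkdir -p pics
python3 - <<'E'
from bench import ctrl
import cv2,numpy as np
s=ctrl.get_state();print(s)
for n in("side","top"):
    d=ctrl.get_image(n);cv2.imwrite(f"pics/{n}0.png",d["pixels"]);np.savez(f"{n}0.npz",**d)
    print(n,d["intrinsics"],d["R"],d["t"])
E
```

```text
{'time': 0.0, 'joint_positions': array([-1.14791002,  0.32181525, -0.0700975 ,  1.45170212,  0.02260047,
        1.37077947, -0.05692494]), 'qd': array([-0.00028328,  0.00099372, -0.00063865, -0.00157945,  0.00038919,
        0.00081362, -0.001859  ]), 'joint_torque': array([-1.00512563e-03, -4.91293931e+01, -4.04410483e-01, -3.12529314e+01,
       -6.39267149e-02,  4.32761677e-02,  1.59727069e-04]), 'position': array([0.25831083, 0.59623782, 0.40365269]), 'tool_rot': array([-6.37569878e-01, -3.07591391e+00,  2.97494096e-03]), 'ft_force': array([-0.64915204, -0.49426265, -0.12833338]), 'torque': array([-0.00615212, -0.01392131, -0.04789312]), 'grip_width': 0.9994153390051048}
side [[448.1651012    0.         315.40385144]
 [  0.         448.1651012  234.90806303]
 [  0.           0.           1.        ]] [[ 0.99414776 -0.10691233 -0.01549171]
 [-0.08485294 -0.68404456 -0.72448811]
 [ 0.06685969  0.72156274 -0.68911319]] [-0.59971475  0.1257412   1.03721835]
top [[500.71831239   0.         321.82974178]
 [  0.         500.71831239 247.43664795]
 [  0.           0.           1.        ]] [[ 0.02845367 -0.99937135  0.02114914]
 [-0.99531857 -0.03028062 -0.09178255]
 [ 0.09236526 -0.01843858 -0.99555446]] [-0.03352277  0.58708286  1.29546735]
```

View pics/side0.png

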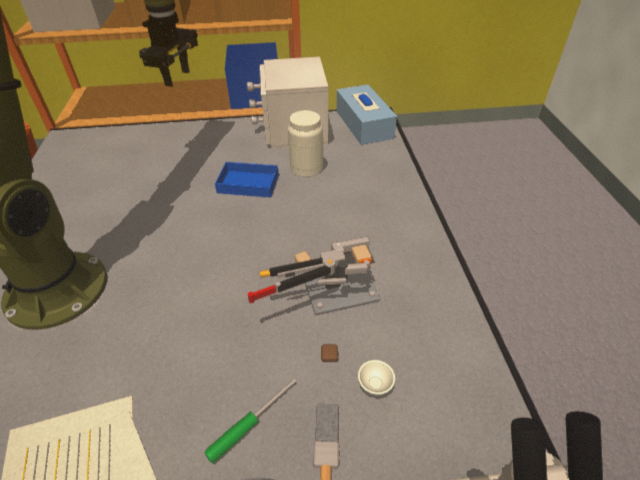

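View pics/top0.png

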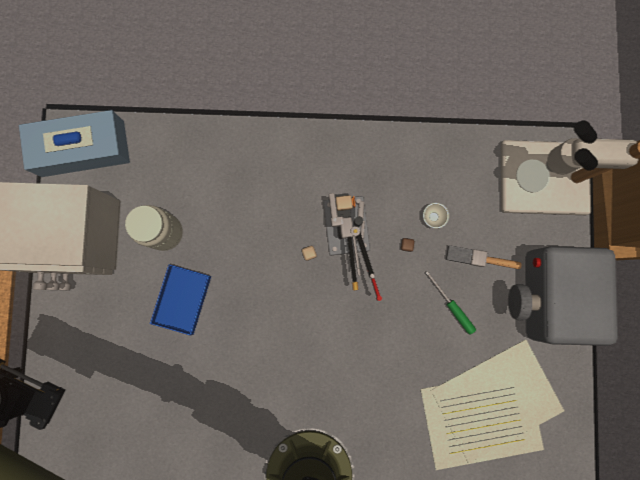

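Run:
```python
import cv2,numpy as np
d=np.load("top0.npz");c=d["pixels"][180:310,285:425];cv2.imwrite("pics/topc.png",cv2.resize(c,None,fx=5.5,fy=4.5*5.5/4.5*0.82,interpolation=cv2.INTER_CUBIC))
cv2.imwrite("pics/topc.png",cv2.resize(c,(630,585),interpolation=cv2.INTER_CUBIC))
d=np.load("side0.npz");c=d["pixels"][225:325,235:395];cv2.imwrite("pics/sidec.png",cv2.resize(c,(800,500),interpolation=cv2.INTER_CUBIC))
```

```text
(no output)
```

View pics/topc.png

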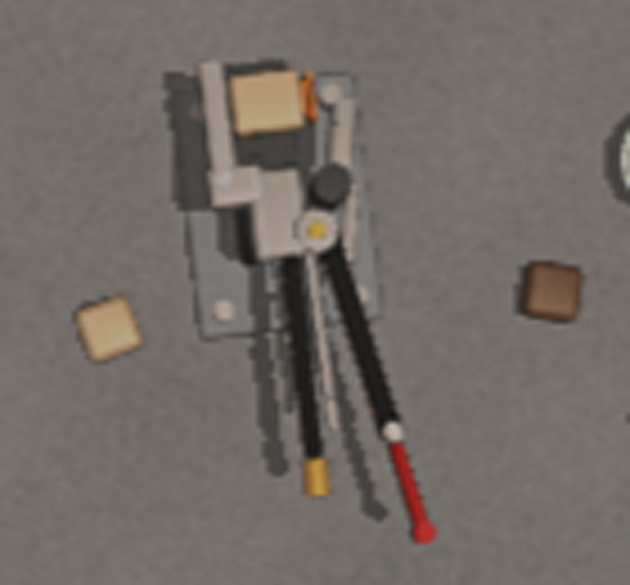

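View pics/sidec.png

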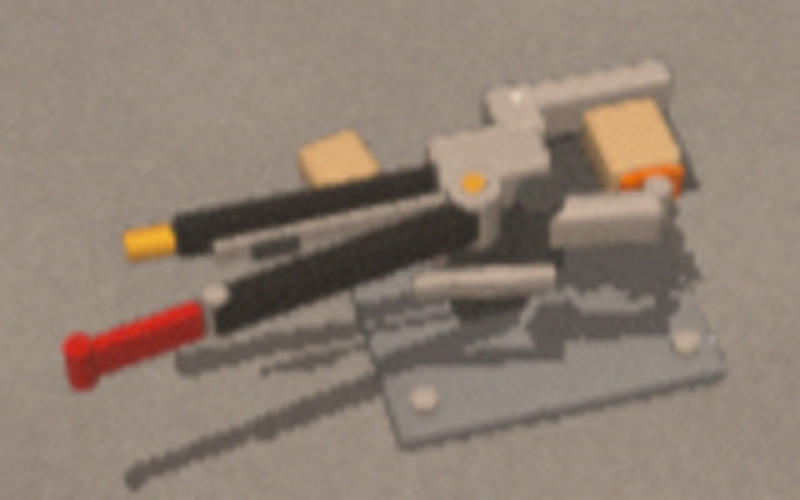

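```bash
cat > h.py <<'E'
import cv2,numpy as np
def cloud(d):
    K=d["intrinsics"];z=d["depth"];v,u=np.mgrid[:480,:640]
    P=np.stack([(u-K[0,2])/K[0,0]*z,(v-K[1,2])/K[1,1]*z,z],-1)
    return (P-d["t"])@d["R"]
def cast(d,uv,h):
    K=d["intrinsics"];uv=np.atleast_2d(uv).astype(float)
    r=np.c_[(uv-[K[0,2],K[1,2]])/[K[0,0],K[1,1]],np.ones(len(uv))]@d["R"]
    o=-d["R"].T@d["t"];return o+r*((h-o[2])/r[:,2])[:,None]
def masks(d,roi):
    p=d["pixels"];hsv=cv2.cvtColor(p,cv2.COLOR_BGR2HSV).astype(int);H,S,V=hsv[...,0],hsv[...,1],hsv[...,2]
    R=np.zeros(H.shape,bool);R[roi[0]:roi[1],roi[2]:roi[3]]=1
    return dict(red=R&((H<6)|(H>174))&(S>150)&(V>60),brass=R&(H>15)&(H<30)&(S>150)&(V>100),black=R&(V<45),
      orange=R&(H>=6)&(H<15)&(S>180)&(V>120))
E
python3 - <<'E'
from h import *
for n,roi in(("top",(180,310,320,425)),("side",(225,325,235,395))):
    d=np.load(n+"0.npz");C=cloud(d);m=masks(d,roi)
    for k,a in m.items():
        nn,lab,st,ce=cv2.connectedComponentsWithStats(a.astype(np.uint8))
        for i in range(1,nn):
            if st[i,4]<8: continue
            q=lab==i;P=C[q];P=P[P[:,2]>0.06]
            print(n,k,st[i],ce[i].round(1),cast(d,ce[i],.111 if n=="top" else .1).round(4),len(P),np.median(P,0).round(4) if len(P) else "")
            if k in("black","red") and n=="top":
                uv=np.argwhere(q)[:,::-1];W=cast(d,uv,.111)[:,:2];mu=W.mean(0);w,v=np.linalg.eigh(np.cov((W-mu).T));a1=v[:,1]*np.sign(v[0,1]);t=(W-mu)@a1
                print("   line",mu.round(4),a1.round(4),np.degrees(np.arctan2(a1[1],a1[0])),t.min(),t.max(),"wid",np.sqrt(12*w[0]))
E
```

```text
top red [372 279  10  22  68] [376.2 289.9] [[ 0.4794 -0.1515  0.111 ]] 68 [ 0.479  -0.1515  0.1096]
   line [ 0.4794 -0.1515] [0.9438 0.3305] 19.297446296019586 -0.025682392919122513 0.02846569204823728 wid 0.007935293777844835
top brass [353 282   5   8  33] [354.9 285.7] [[ 0.4881 -0.0988  0.111 ]] 33 [ 0.4875 -0.0992  0.1062]
top black [354 221   6   5  12] [355.6 223.8] [[ 0.6416 -0.097   0.111 ]] 12 [ 0.6422 -0.0968  0.1023]
   line [ 0.6416 -0.097 ] [0.5672 0.8236] 55.44781809464384 -0.00857311140424443 0.007344047535456228 wid 0.0070614772645365195
top black [337 227   5  12  27] [338.9 232.4] [[ 0.6187 -0.0559  0.111 ]] 19 [ 0.6259 -0.0572  0.0857]
   line [ 0.6187 -0.0559] [0.9817 0.1905] 10.979447422355365 -0.014543563890178626 0.014167799986330238 wid 0.005971520990035802
top black [356 234  17  41 159] [364.4 253.9] [[ 0.5673 -0.1205  0.111 ]] 159 [ 0.5671 -0.1197  0.1104]
   line [ 0.5673 -0.1205] [0.9433 0.3319] 19.38145508246818 -0.050839370313896765 0.050290164147604836 wid 0.010058922323860357
top black [348 237   8  44 152] [351.4 257.3] [[ 0.5579 -0.0885  0.111 ]] 148 [ 0.5573 -0.0877  0.1106]
   line [ 0.558  -0.0885] [0.9902 0.1397] 8.029219625445581 -0.05679043219796398 0.05092530560336046 wid 0.00889011259091894
top orange [352 197   3   9  14] [353.1 201.3] [[ 0.6982 -0.0894  0.111 ]] 14 [ 0.6992 -0.0897  0.1065]
side red [248 286  28  17 219] [260.7 293.2] [[ 0.479  -0.1511  0.1   ]] 219 [ 0.4789 -0.1546  0.1055]
side brass [328 260   4   3  10] [329.2 261. ] [[ 0.6256 -0.0807  0.1   ]] 10 [ 0.6232 -0.097   0.1173]
side brass [260 270  10   7  55] [264.7 272.9] [[ 0.4883 -0.0981  0.1   ]] 55 [ 0.4893 -0.1027  0.1055]
side orange [359 258  13   6  30] [365.2 259.9] [[ 0.7019 -0.0869  0.1   ]] 30 [ 0.7012 -0.0916  0.1056]
```

Emit:
play_rows(targets="-4.1 -4.14 0 0 0 0 -1;-4.1 -4.14 0 0 0 0 -1;-4.1 -4.14 0 0 0 0 -1;-4.1 -4.14 0 0 0 0 -1;-4.1 -4.14 0 0 0 0 -1;-4.1 -4.14 0 0 0 0 -1;-4.1 -4.14 0 0 0 0 -1;-4.1 -4.14 0 0 0 0 -1;-4.1 -4.14 0 0 0 0 -1;-4.1 -4.14 0 0 0 0 -1;-4.1 -4.14 0 0 0 0 -1;-4.1 -4.14 0 0 0 0 -1;-4.1 -4.14 0 0 0 0 -1;-4.1 -4.14 0 0 0 0 -1", newtons=60)

```text
time: 1.85
position: [0.562, -0.1826, 0.3996]
tool_rot: [-0.619, -3.077, 0.004]
ft_force: [0.7, 0.0, -0.8]
grip_width: 0.006
```

Emit:
play_rows(targets="0 0 0 0 0 0.178 -1;0 0 0 0 0 0.178 -1;0 0 0 0 0 0.178 -1;0 0 0 0 0 0.178 -1;0 0 0 0 0 0.178 -1;0 0 0 0 0 0.178 -1;0 0 0 0 0 0.178 -1;0 0 0 0 0 0.178 -1;0 0 0 0 0 0.178 -1;0 0 0 0 0 0.178 -1;0 0 0 0 0 0.178 -1;0 0 0 0 0 0.178 -1;0 0 0 0 0 0.178 -1;0 0 0 0 0 0.178 -1")

```text
time: 3.6
position: [0.5597, -0.1879, 0.3924]
tool_rot: [3.129, 0.255, -0.027]
ft_force: [-0.3, 0.5, 0.7]
grip_width: 0.002
```

```bash
cat >> h.py <<'E'
from scipy.spatial.transform import Rotation as Ro
def tool(ctrl):
    s=ctrl.get_state();R=Ro.from_rotvec(s["tool_rot"]).as_matrix();return s,R
E
python3 - <<'E'
from h import *
from bench import ctrl
s,R=tool(ctrl);print(s["time"],s["position"],R.round(3),s["joint_positions"].round(3),s["ft_force"],s["grip_width"])
d=R.T@(np.array([.555,-.163,.267])-s["position"]);print("delta",d*100, "toolY ang",np.degrees(np.arctan2(R[1,1],R[0,1])))
E
```

```text
3.6 [ 0.55969523 -0.18792724  0.39239978] [[ 0.987  0.162 -0.017]
 [ 0.162 -0.987 -0.004]
 [-0.017  0.001 -1.   ]] [-0.606  0.339  1.092  1.646 -0.295  1.358 -0.879] [-0.33921838  0.50048478  0.65094894] 0.0016813188994347931
delta [ 0.15863614 -2.54524856 12.537213  ] toolY ang -80.69057223898405
```

Emit:
play_rows(targets="0 0 4 0 0 0 -1;0 0 4 0 0 0 -1;0 0 3 0 0 0 -1;0 0 1.5 0 0 0 -1")

```text
time: 4.1
position: [0.5581, -0.1876, 0.2641]
tool_rot: [3.129, 0.254, -0.025]
ft_force: [0.2, 0.7, 0.1]
grip_width: 0.007
```

Run:
```python
from h import *
from bench import ctrl
s,R=tool(ctrl);print(s["time"],s["position"],R.round(3),s["joint_positions"].round(3),s["ft_force"])
for n,(a,b,c,e) in(("top",(180,310,320,425)),("side",(205,325,215,395))):
    d=ctrl.get_image(n);np.savez(n+"1.npz",**d);cv2.imwrite(f"pics/{n}1.png",cv2.resize(d["pixels"][a:b,c:e],None,fx=4.4,fy=4.4,interpolation=cv2.INTER_CUBIC))
g=s["position"]+R@[0,0,.170];print("tip",g)
# handle outer face at contact
X=np.array([.9902,.1397]);Y=np.array([-.1397,.9902]);O=np.array([.627,-.0888])
for p in([.543,-.1291],g[:2],[.479,-.1515]):
    v=np.array(p)-O;print((v@X).round(4),(v@Y).round(4))
```

```text
4.1 [ 0.55809053 -0.18757217  0.26406881] [[ 0.987  0.162 -0.016]
 [ 0.162 -0.987 -0.004]
 [-0.016  0.001 -1.   ]] [-0.527  0.464  1.004  1.793 -0.419  1.136 -0.793] [0.22155327 0.68406898 0.08185832]
tip [ 0.55541666 -0.18819577  0.09409098]
-0.0888 -0.0282
-0.0848 -0.0884
-0.1553 -0.0414
```

View pics/side1.png

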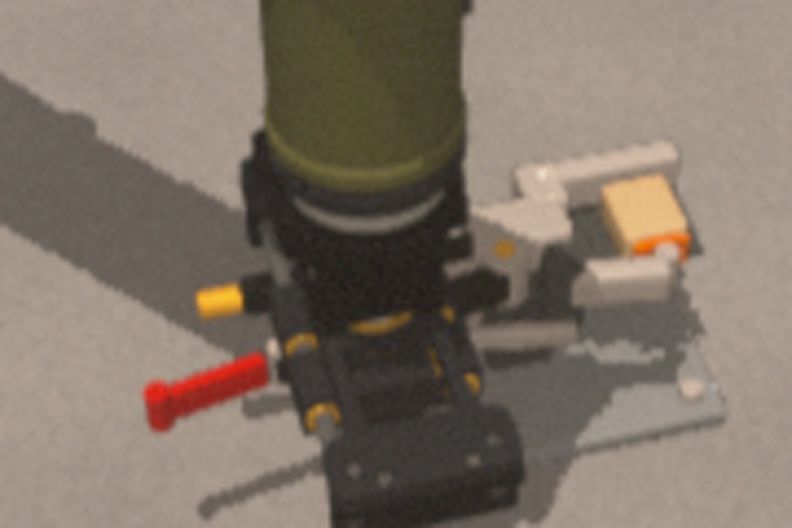

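View pics/top1.png

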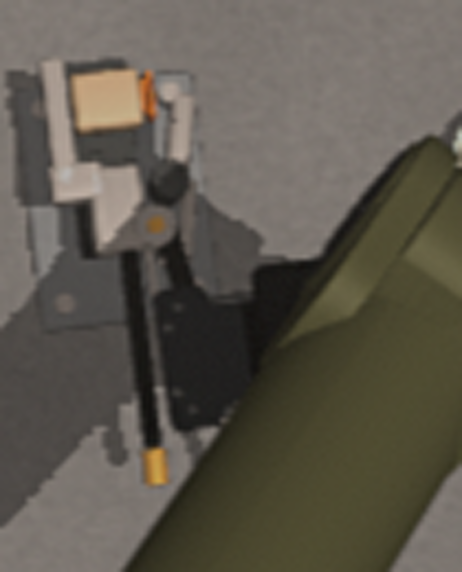

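Emit:
play_rows(targets="-0.8 -1.4 0 0 0 0 -1;0 -1.2 0 0 0 0 -1;0 -0.4 0 0 0 0 -1;0 0 0 0 0 0 -1")

```text
time: 4.7
position: [0.5471, -0.1591, 0.2683]
tool_rot: [3.127, 0.254, -0.016]
ft_force: [0.0, 0.4, -0.4]
grip_width: 0.002
```

Emit:
play_rows(targets="0 -0.2 0 0 0 0 -1;0 -0.2 0 0 0 0 -1;0 0 0 0 0 0 -1")

```text
time: 5.08
position: [0.5468, -0.1556, 0.2688]
tool_rot: [3.126, 0.253, -0.014]
ft_force: [-0.0, -0.3, -0.3]
grip_width: 0.01
```

Emit:
play_rows(targets="0 -0.2 0.1 0 0 0 -1;0 -0.2 0.1 0 0 0 -1;0 0 0 0 0 0 -1")

```text
time: 5.45
position: [0.546, -0.1517, 0.2665]
tool_rot: [3.126, 0.252, -0.015]
ft_force: [-0.3, -0.0, 0.4]
grip_width: 0.005
```

Emit:
play_rows(targets="0 -0.15 0.1 0 0 0 -1;0 -0.1 0 0 0 0 -1;0 0 0 0 0 0 -1")

```text
time: 5.82
position: [0.5455, -0.1491, 0.2654]
tool_rot: [3.126, 0.252, -0.015]
ft_force: [-0.4, -0.2, 1.0]
grip_width: 0.006
```

Emit:
play_rows(targets="0 -0.15 0 0 0 0 -1;0 -0.1 0 0 0 0 -1;0 0 0 0 0 0 -1")

```text
time: 6.2
position: [0.5449, -0.147, 0.2654]
tool_rot: [3.125, 0.252, -0.015]
ft_force: [0.2, -0.9, 0.5]
grip_width: 0.003
```

Emit:
play_rows(targets="0 -0.15 0 0 0 0 -1;0 -0.1 0 0 0 0 -1;0 0 0 0 0 0 -1")

```text
time: 6.58
position: [0.5443, -0.145, 0.2655]
tool_rot: [3.124, 0.251, -0.015]
ft_force: [0.3, -1.6, -0.2]
grip_width: 0.006
```

Emit:
play_rows(targets="0 -0.15 0 0 0 0 -1;0 0 0 0 0 0 -1")

```text
time: 6.82
position: [0.544, -0.1443, 0.2656]
tool_rot: [3.123, 0.25, -0.015]
ft_force: [-0.4, -1.4, -0.8]
grip_width: 0.006
```

Emit:
play_rows(targets="0 -0.15 0 0 0 0 -1;0 -0.1 0 0 0 0 -1;0 0 0 0 0 0 -1")

```text
time: 7.2
position: [0.5436, -0.1431, 0.2658]
tool_rot: [3.12, 0.248, -0.014]
ft_force: [0.2, -3.5, -1.4]
grip_width: 0.009
```

Emit:
play_rows(targets="0 -0.15 0 0 0 0 -1;0 -0.1 0 0 0 0 -1;0 0 0 0 0 0 -1")

```text
time: 7.58
position: [0.5431, -0.1419, 0.2659]
tool_rot: [3.117, 0.246, -0.012]
ft_force: [1.2, -4.7, -0.8]
grip_width: 0.004
```

Emit:
play_rows(targets="0 -0.15 0 0 0 0 -1;0 -0.1 0 0 0 0 -1;0 0 0 0 0 0 -1")

```text
time: 7.95
position: [0.5427, -0.1408, 0.266]
tool_rot: [3.114, 0.244, -0.011]
ft_force: [0.2, -4.5, -3.2]
grip_width: 0.008
```

Emit:
play_rows(targets="0 -0.25 0 0 0 0 -1;0 -0.25 0 0 0 0 -1")

```text
time: 8.2
position: [0.5419, -0.1387, 0.2664]
tool_rot: [3.107, 0.241, -0.008]
ft_force: [2.3, -10.4, -2.8]
grip_width: 0.007
```

Emit:
play_rows(targets="0 -0.25 0 0 0 0 -1;0 -0.25 0 0 0 0 -1")

```text
time: 8.45
position: [0.5412, -0.1374, 0.2668]
tool_rot: [3.099, 0.236, -0.003]
ft_force: [2.1, -9.7, -3.9]
grip_width: 0.006
```

Emit:
play_rows(targets="0 -0.25 0 0 0 0 -1;0 -0.25 0 0 0 0 -1")

```text
time: 8.7
position: [0.5406, -0.136, 0.2672]
tool_rot: [3.092, 0.232, 0.002]
ft_force: [2.6, -8.7, -4.2]
grip_width: 0.006
```

```bash
cat > st.py <<'E'
from h import *
from bench import ctrl
X=np.array([.9902,.1397]);Y=np.array([-.1397,.9902]);O=np.array([.627,-.0888])
s,R=tool(ctrl);g=s["position"]+R@[0,0,.168];v=g[:2]-O
print("t",s["time"],"tip",g.round(4),"xs",(v@X).round(4),"ys",(v@Y).round(4),"z axis",R[:,2].round(3),"F",s["ft_force"].round(1),"Fy",(s["ft_force"][:2]@Y).round(1),"q",s["joint_positions"].round(2))
E
python3 st.py; python3 -c "
from h import *
for r in([3.124,.251,-.015],[3.092,.232,.002]):
  R=Ro.from_rotvec(r);print(R.as_matrix()[:,2], (R*Ro.from_rotvec([.02,0,0])).as_matrix()[:,2])"
```

```text
t 8.7 tip [ 0.5413 -0.143   0.0994] xs -0.0924 ys -0.0416 z axis [ 0.004 -0.041 -0.999] F [ 2.6 -8.7 -4.2] Fy -9.0 q [-0.71  0.38  1.06  1.88 -0.33  1.07 -0.94]
[-0.00894132 -0.00823197 -0.99992614] [-0.01213313  0.01151125 -0.99986013]
[ 0.00434528 -0.04067796 -0.99916286] [ 0.0013619  -0.02091171 -0.9997804 ]
```

Emit:
play_rows(targets="0 -0.2 0 0.015 0 0 -1;0 -0.2 0 0.015 0 0 -1")

```text
time: 8.95
position: [0.54, -0.1375, 0.2678]
tool_rot: [3.11, 0.228, 0.004]
ft_force: [2.8, -11.9, -4.7]
grip_width: 0.004
```

```bash
python3 st.py
```

```text
t 8.95 tip [ 0.5408 -0.1414  0.0999] xs -0.0927 ys -0.04 z axis [ 0.004 -0.023 -1.   ] F [  2.8 -11.9  -4.7] Fy -12.2 q [-0.69  0.38  1.06  1.88 -0.35  1.08 -0.93]
```

Emit:
play_rows(targets="0 -0.3 0.05 0.015 0 0 -1;0 -0.3 0.05 0.015 0 0 -1")

```text
time: 9.2
position: [0.5391, -0.1384, 0.2677]
tool_rot: [3.127, 0.222, 0.008]
ft_force: [3.1, -14.0, -5.3]
grip_width: 0.002
```

```bash
python3 st.py
```

```text
t 9.2 tip [ 0.5401 -0.1395  0.0997] xs -0.0931 ys -0.0381 z axis [ 0.006 -0.007 -1.   ] F [  3.1 -14.   -5.3] Fy -14.3 q [-0.68  0.38  1.05  1.88 -0.36  1.09 -0.92]
```

Emit:
play_rows(targets="0 -0.3 0.05 0.013 0 0 -1;0 -0.3 0.05 0.013 0 0 -1")

```text
time: 9.45
position: [0.5383, -0.1391, 0.2676]
tool_rot: [-3.129, -0.214, -0.013]
ft_force: [3.4, -11.5, -4.1]
grip_width: 0.006
```

```bash
python3 st.py
```

```text
t 9.45 tip [ 0.5396 -0.1381  0.0996] xs -0.0935 ys -0.0366 z axis [ 0.008  0.006 -1.   ] F [  3.4 -11.5  -4.1] Fy -11.9 q [-0.67  0.37  1.05  1.88 -0.37  1.09 -0.91]
```

Emit:
play_rows(targets="0 -0.35 0.05 0.006 0 0 -1;0 -0.35 0.05 0.006 0 0 -1")

```text
time: 9.7
position: [0.5373, -0.1381, 0.2674]
tool_rot: [-3.129, -0.207, -0.018]
ft_force: [2.7, -10.1, -3.7]
grip_width: 0.008
```

```bash
python3 st.py
```

```text
t 9.7 tip [ 0.5392 -0.1371  0.0994] xs -0.0937 ys -0.0356 z axis [ 0.011  0.006 -1.   ] F [  2.7 -10.1  -3.7] Fy -10.4 q [-0.68  0.37  1.05  1.88 -0.37  1.09 -0.92]
```

Emit:
play_rows(targets="0 -0.3 0.05 0.006 0 0 -1;0 -0.3 0.05 0.006 0 0 -1")

```text
time: 9.95
position: [0.5364, -0.137, 0.2672]
tool_rot: [-3.127, -0.201, -0.021]
ft_force: [1.4, -8.6, -2.4]
grip_width: 0.003
```

```bash
python3 st.py
```

```text
t 9.95 tip [ 0.5386 -0.1355  0.0992] xs -0.0941 ys -0.0339 z axis [ 0.013  0.009 -1.   ] F [ 1.4 -8.6 -2.4] Fy -8.7 q [-0.68  0.37  1.05  1.89 -0.37  1.09 -0.93]
```

Emit:
play_rows(targets="0 -0.3 0.05 0.004 0 0 -1;0 -0.25 0 0.004 0 0 -1")

```text
time: 10.2
position: [0.5353, -0.1342, 0.2671]
tool_rot: [-3.125, -0.197, -0.022]
ft_force: [1.0, -9.4, -3.0]
grip_width: 0.003
```

```bash
python3 st.py
```

```text
t 10.2 tip [ 0.5376 -0.1323  0.0991] xs -0.0946 ys -0.0306 z axis [ 0.013  0.012 -1.   ] F [ 1.  -9.4 -3. ] Fy -9.5 q [-0.69  0.36  1.05  1.89 -0.37  1.09 -0.93]
```

Emit:
play_rows(targets="0 -0.25 0 0.003 0 0 -1;0 -0.2 0 0.003 0 0 -1")

```text
time: 10.45
position: [0.5348, -0.1337, 0.2676]
tool_rot: [-3.128, -0.193, -0.026]
ft_force: [2.1, -8.3, -4.6]
grip_width: 0.003
```

```bash
python3 st.py
```

```text
t 10.45 tip [ 0.5375 -0.1322  0.0996] xs -0.0947 ys -0.0305 z axis [ 0.016  0.009 -1.   ] F [ 2.1 -8.3 -4.6] Fy -8.5 q [-0.7   0.36  1.06  1.89 -0.37  1.08 -0.94]
```

Emit:
play_rows(targets="0 0.2 0 0 0 0 -1;0 0.3 0 0 0 0 -1;0 0.3 0 0 0 0 -1")

```text
time: 10.82
position: [0.5361, -0.1388, 0.2673]
tool_rot: [-3.121, -0.196, -0.024]
ft_force: [1.4, -0.1, -1.0]
grip_width: 0.006
```

```bash
python3 st.py
```

```text
t 10.825 tip [ 0.5386 -0.1363  0.0993] xs -0.0942 ys -0.0346 z axis [ 0.015  0.015 -1.   ] F [ 1.4 -0.1 -1. ] Fy -0.3 q [-0.68  0.37  1.05  1.89 -0.38  1.09 -0.92]
```

Emit:
play_rows(targets="0 0.8 0 -0.015 0 0 -1;0 1.2 0 0 0 0 -1;0 1.5 0 0 0 0 -1;0 1.5 0 0 0 0 -1;0 0 -3 0 0 0 -1;0 0 -4 0 0 0 -1;0 0 0 0 0 0 -1;0 0 0 0 0 0 -1;0 0 0 0 0 0 -1")

```text
time: 11.95
position: [0.5408, -0.1943, 0.3373]
tool_rot: [3.134, 0.192, 0.02]
ft_force: [0.1, -0.3, -0.9]
grip_width: 0.005
```

```bash
python3 st.py;python3 - <<'E'
from h import *
from bench import ctrl
for n,(a,b,c,e) in(("top",(180,310,320,425)),("side",(205,325,215,395))):
    d=ctrl.get_image(n);np.savez(n+"2.npz",**d);cv2.imwrite(f"pics/{n}2.png",cv2.resize(d["pixels"][a:b,c:e],None,fx=4.4,fy=4.4,interpolation=cv2.INTER_CUBIC))
E
```

```text
t 11.95 tip [ 0.543  -0.1945  0.1693] xs -0.0979 ys -0.0929 z axis [ 0.013 -0.001 -1.   ] F [ 0.1 -0.3 -0.9] Fy -0.3 q [-0.61  0.34  1.1   1.77 -0.32  1.22 -0.88]
```

View pics/side2.png

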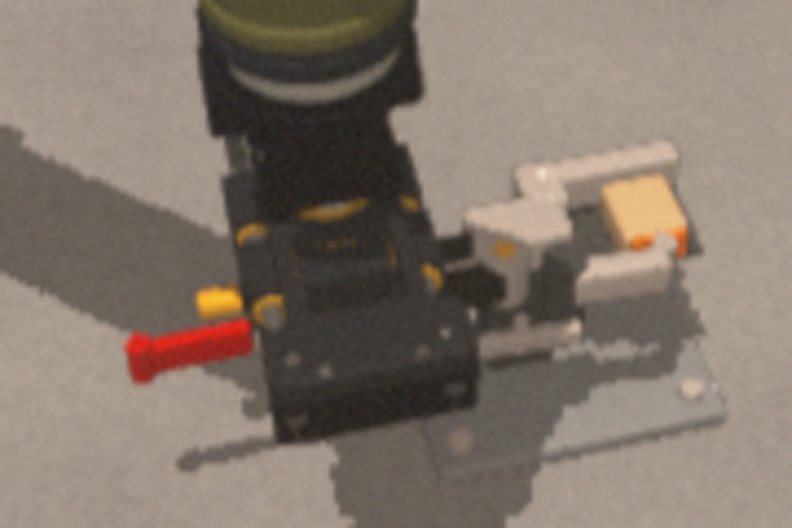

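View pics/top2.png

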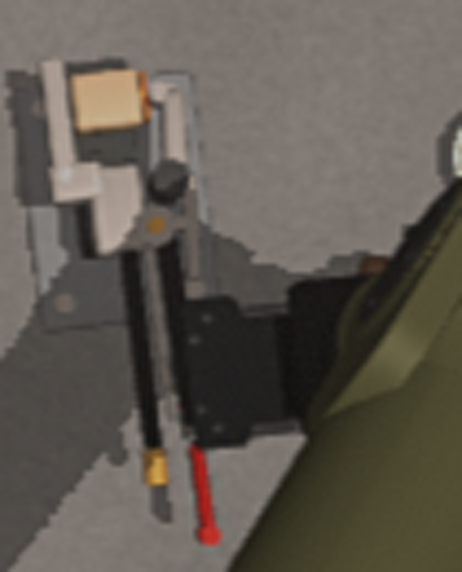

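Run:
```python
from h import *
X=np.array([.9902,.1397]);Y=np.array([-.1397,.9902]);O=np.array([.627,-.0888])
for n,roi in(("top",(180,310,320,425)),("side",(205,325,215,395))):
    d=np.load(n+"2.npz");C=cloud(d);m=masks(d,roi)
    for k in("red","brass"):
        a=m[k];nn,lab,st,ce=cv2.connectedComponentsWithStats(a.astype(np.uint8))
        for i in range(1,nn):
            if st[i,4]<8: continue
            q=lab==i;P=C[q];P=P[P[:,2]>.09];V=P[:,:2]-O
            uv=np.argwhere(q)[:,::-1];W=cast(d,uv,.11)[:,:2] if n=="top" else P[:,:2];mu=W.mean(0);w,v=np.linalg.eigh(np.cov((W-mu).T));a1=v[:,1]*np.sign(v[0,1]);t=(W-mu)@a1;e=mu+a1*t.min()
            print(n,k,mu,a1,"rear end stand",(e-O)@X,(e-O)@Y,"mid",(mu-O)@X,(mu-O)@Y,"x/y range",(V@X).min(),(V@X).max(),(V@Y).min(),(V@Y).max())
```

```text
top red [ 0.47033419 -0.12629252] [0.98554276 0.16942688] rear end stand -0.1846847034724491 -0.015970797230828893 mid -0.1603681931498909 -0.015238879544378636 x/y range -0.1847352788939608 -0.13199041213266027 -0.02077566340623675 0.0020530127241260385
top brass [ 0.48780213 -0.09912819] [0.98312651 0.18292692] rear end stand -0.14775515419627797 0.008847323962143813 mid -0.13927657825022277 0.00921896746686209 x/y range -0.14760433347898902 -0.12991789026319417 0.0035733849114573434 0.01408541306194014
side red [ 0.47370859 -0.13407129] [ 0.10077371 -0.99490937] rear end stand -0.1576242759463479 -0.010941628670163663 mid -0.15811355348834708 -0.023412816646458348 x/y range -0.18480452329997527 -0.12911161687460443 -0.6189733056561487 -0.011767346828995846
side brass [ 0.51083132 -0.19328267] [0.97293518 0.2310782 ] rear end stand -0.1340795723548938 -0.08764543923773524 mid -0.12962645767941455 -0.0872299750136091 x/y range -0.13409760706279378 -0.12493640976308275 -0.08837512855621155 -0.08618874740327623
side brass [ 0.62360953 -0.09609833] [0.69446944 0.7195222 ] rear end stan
[... 265 characters left out ...]
d stand -0.06976553711932539 -0.12667886159099004 mid -0.06644580268478882 -0.12703162573521598 x/y range -0.06978801868365911 -0.0647457269913637 -0.1278374524307915 -0.1262992410799864
side brass [ 0.48835026 -0.10282105] [0.99576351 0.09195124] rear end stand -0.14894029114758636 0.005951973982184025 mid -0.1392497088430747 0.005485727603517184 x/y range -0.14888947234324243 -0.12953105401694354 0.00014575348890434484 0.01235769311740489
side brass [ 0.51523299 -0.23125937] [0.98238504 0.18686797] rear end stand -0.13447776811757806 -0.12563625132959963 mid -0.13057327089744314 -0.12544941380570135 x/y range -0.13445211071866903 -0.1252070708673027 -0.1264535536852762 -0.12368956857545484
```

```bash
cat > go.py <<'E'
import sys
from st import *
t=O+X*float(sys.argv[1])+Y*float(sys.argv[2]);w=np.r_[t,float(sys.argv[3])+.014]-g  # z: fingertip height
print("tool delta cm",(R.T@w*100).round(2))
x=np.r_[X,0];z=np.array([0,0,-1.]);Rd=np.c_[x,np.cross(z,x),z]
print("turn",Ro.from_matrix(R.T@Rd).as_rotvec().round(4))
E
python3 go.py -.166 .012 .155
```

```text
t 12.05 tip [ 0.5429 -0.1943  0.1691] xs -0.098 ys -0.0927 z axis [ 0.013 -0.001 -1.   ] F [ 0.2 -0.4 -0.1] Fy -0.4 q [-0.61  0.34  1.1   1.77 -0.32  1.22 -0.88]
tool delta cm [ -6.98 -10.34  -0.1 ]
turn [ 0.0027 -0.0124 -0.0178]
```

Emit:
play_rows(targets="-1.75 -2.6 0 0 -0.004 -0.006 -1;-1.75 -2.6 0 0 -0.004 -0.006 -1;-1.75 -2.6 0 0 -0.004 -0.006 -1;-1.75 -2.6 0 0 0 0 -1;0 0 0 0 0 0 -1")

```text
time: 12.68
position: [0.4547, -0.0976, 0.3331]
tool_rot: [3.129, 0.221, -0.009]
ft_force: [0.7, -0.3, -0.5]
grip_width: 0.002
```

```bash
python3 go.py -.166 .012 .087
```

```text
t 12.675 tip [ 0.4538 -0.0984  0.1651] xs -0.1728 ys 0.0147 z axis [-0.005 -0.005 -1.   ] F [ 0.7 -0.3 -0.5] Fy -0.4 q [-1.01 -0.13  1.12  2.01  0.13  1.19 -1.37]
tool delta cm [0.72 0.24 6.41]
turn [0.004  0.0058 0.0006]
```

Emit:
play_rows(targets="0.7 0.2 0 0.004 0.005 0 -1;0 0 2 0 0 0 -1;0 0 0 0 0 0 -1")

```text
time: 13.05
position: [0.4631, -0.0996, 0.3127]
tool_rot: [3.132, 0.221, 0.001]
ft_force: [-0.5, 0.1, 0.1]
grip_width: 0.007
```

```bash
python3 go.py -.166 .012 .087;python3 - <<'E'
from h import *
from bench import ctrl
for n,(a,b,c,e) in(("top",(180,310,320,425)),("side",(205,325,215,395))):
    d=ctrl.get_image(n);np.savez(n+"3.npz",**d);cv2.imwrite(f"pics/{n}3.png",cv2.resize(d["pixels"][a:b,c:e],None,fx=4.4,fy=4.4,interpolation=cv2.INTER_CUBIC))
E
```

```text
t 13.05 tip [ 0.4632 -0.0998  0.1447] xs -0.1637 ys 0.0119 z axis [ 0.001 -0.001 -1.   ] F [-0.5  0.1  0.1] Fy 0.1 q [-1.01 -0.03  1.16  2.02  0.04  1.13 -1.29]
tool delta cm [-0.23 -0.01  4.37]
turn [ 0.0014 -0.0005  0.0008]
```

View pics/side3.png

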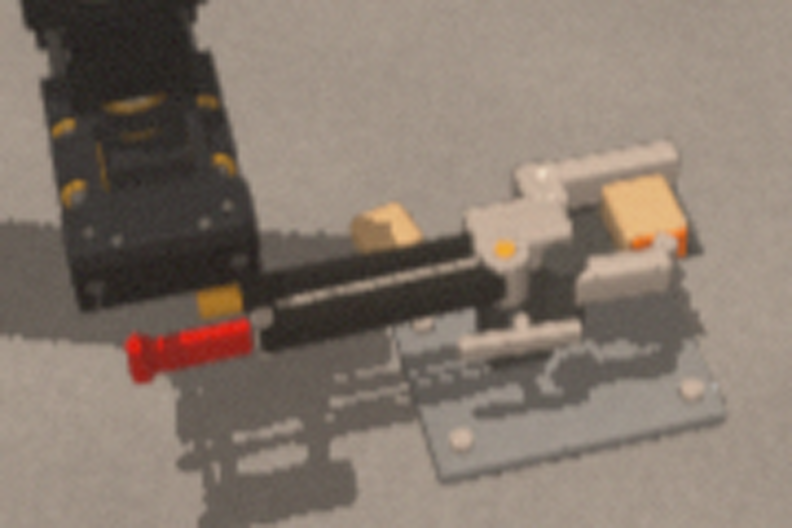

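View pics/top3.png

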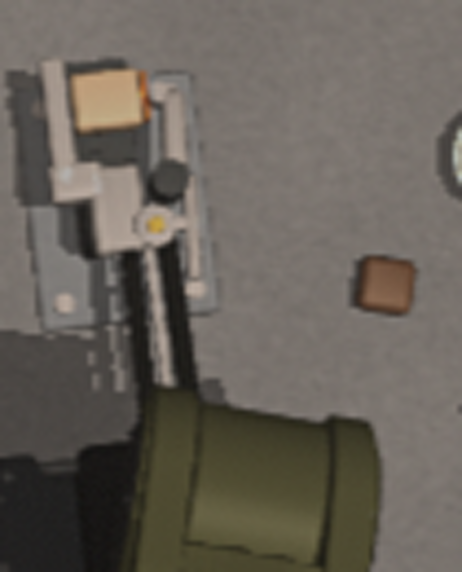

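Emit:
play_rows(targets="-0.2 0 1.2 0 0 0 -1;0 0 1.0 0 0 0 -1;0 0 0 0 0 0 -1")

```text
time: 13.52
position: [0.4622, -0.1004, 0.2913]
tool_rot: [3.133, 0.221, 0.007]
ft_force: [0.6, -0.3, 0.2]
grip_width: 0.003
```

```bash
python3 go.py -.167 .012 .087
```

```text
t 13.525 tip [ 0.463  -0.1006  0.1233] xs -0.164 ys 0.0113 z axis [ 0.005 -0.001 -1.   ] F [ 0.6 -0.3  0.2] Fy -0.4 q [-0.98  0.02  1.17  2.05 -0.02  1.08 -1.23]
tool delta cm [-0.31 -0.08  2.23]
turn [ 0.0015 -0.0045  0.0007]
```

Emit:
play_rows(targets="-0.4 -0.1 0.8 0 -0.005 0 -1;-0.2 0 0.8 0 0 0 -1;0 0 0.6 0 0 0 -1;0 0 0 0 0 0 -1")

```text
time: 14.02
position: [0.4556, -0.1002, 0.2677]
tool_rot: [3.133, 0.221, -0.001]
ft_force: [0.2, 0.9, -0.3]
grip_width: 0.009
```

```bash
python3 go.py -.167 .012 .087
```

```text
t 14.025 tip [ 0.4555 -0.1004  0.0997] xs -0.1714 ys 0.0124 z axis [-0.001 -0.001 -1.   ] F [ 0.2  0.9 -0.3] Fy 0.8 q [-0.97  0.07  1.17  2.08 -0.07  1.03 -1.19]
tool delta cm [ 0.44  0.04 -0.13]
turn [0.0011 0.0009 0.0008]
```

Emit:
play_rows(targets="0.3 0.3 0 0 0 0 -1;0 0.3 0 0 0 0 -1;0 0.2 0 0 0 0 -1;0 0 0 0 0 0 -1")

```text
time: 14.52
position: [0.4606, -0.1085, 0.2683]
tool_rot: [3.132, 0.221, 0.001]
ft_force: [-0.3, 0.3, -0.4]
grip_width: 0.008
```

```bash
python3 st.py
```

```text
t 14.525 tip [ 0.4607 -0.1088  0.1003] xs -0.1674 ys 0.0034 z axis [ 0.001 -0.002 -1.   ] F [-0.3  0.3 -0.4] Fy 0.3 q [-0.94  0.1   1.17  2.07 -0.1   1.04 -1.14]
```

Emit:
play_rows(targets="0 0.25 0 0 0 0 -1;0 0.25 0 0 0 0 -1;0 0.25 0 0 0 0 -1")

```text
time: 14.9
position: [0.4616, -0.1159, 0.2683]
tool_rot: [3.133, 0.222, 0.001]
ft_force: [-0.6, 1.8, -0.3]
grip_width: 0.003
```

```bash
python3 st.py
```

```text
t 14.9 tip [ 0.4617 -0.116   0.1003] xs -0.1675 ys -0.0038 z axis [ 0. -0. -1.] F [-0.6  1.8 -0.3] Fy 1.9 q [-0.92  0.11  1.18  2.06 -0.12  1.04 -1.11]
```

Emit:
play_rows(targets="0 0.25 0 0 0 0 -1;0 0.25 0 0 0 0 -1;0 0.25 0 0 0 0 -1")

```text
time: 15.28
position: [0.4628, -0.1223, 0.2681]
tool_rot: [-3.131, -0.223, 0.0]
ft_force: [-0.4, 6.0, -0.1]
grip_width: 0.004
```

```bash
python3 st.py
```

```text
t 15.275 tip [ 0.4627 -0.1219  0.1001] xs -0.1673 ys -0.0099 z axis [-0.     0.002 -1.   ] F [-0.4  6.  -0.1] Fy 6.0 q [-0.9   0.13  1.17  2.06 -0.14  1.04 -1.08]
```

Emit:
play_rows(targets="0 0.25 0 0 0 0 -1;0 0.25 0 0 0 0 -1")

```text
time: 15.52
position: [0.4637, -0.1262, 0.2679]
tool_rot: [-3.129, -0.225, 0.001]
ft_force: [0.9, 3.4, -0.3]
grip_width: 0.001
```

```bash
python3 st.py
```

```text
t 15.525 tip [ 0.4635 -0.1255  0.0999] xs -0.167 ys -0.0135 z axis [-0.001  0.005 -1.   ] F [ 0.9  3.4 -0.3] Fy 3.2 q [-0.88  0.14  1.17  2.05 -0.15  1.04 -1.06]
```

Emit:
play_rows(targets="0 0.25 0 0 0 0 -1;0 0.25 0 0 0 0 -1")

```text
time: 15.78
position: [0.4648, -0.1312, 0.268]
tool_rot: [-3.129, -0.226, -0.0]
ft_force: [0.4, 4.4, -0.1]
grip_width: 0.003
```

```bash
python3 st.py
```

```text
t 15.775 tip [ 0.4648 -0.1304  0.1   ] xs -0.1665 ys -0.0185 z axis [-0.     0.005 -1.   ] F [ 0.4  4.4 -0.1] Fy 4.3 q [-0.87  0.15  1.17  2.05 -0.16  1.04 -1.04]
```

Emit:
play_rows(targets="0 0.25 0 0 0 0 -1;0 0.2 0 0 0 0 -1")

```text
time: 16.02
position: [0.4654, -0.1365, 0.268]
tool_rot: [-3.13, -0.226, -0.0]
ft_force: [-0.3, 2.7, 0.2]
grip_width: 0.003
```

```bash
python3 st.py
```

```text
t 16.025 tip [ 0.4653 -0.1359  0.1   ] xs -0.1667 ys -0.0241 z axis [-0.     0.004 -1.   ] F [-0.3  2.7  0.2] Fy 2.7 q [-0.85  0.16  1.17  2.04 -0.17  1.04 -1.03]
```

Emit:
play_rows(targets="0 0.2 0 0 0 0 -1;0 0.2 0 0 0 0 -1")

```text
time: 16.27
position: [0.4657, -0.1418, 0.2681]
tool_rot: [-3.131, -0.224, 0.0]
ft_force: [0.2, 2.2, 0.1]
grip_width: 0.003
```

```bash
python3 st.py
```

```text
t 16.275 tip [ 0.4657 -0.1414  0.1001] xs -0.1671 ys -0.0296 z axis [-0.     0.002 -1.   ] F [0.2 2.2 0.1] Fy 2.2 q [-0.84  0.17  1.17  2.04 -0.18  1.05 -1.01]
```

```bash
cat > look.py <<'E'
import sys
from h import *
from bench import ctrl
k=sys.argv[1]
for n,(a,b,c,e) in(("top",(180,310,320,425)),("side",(205,325,215,395))):
    d=ctrl.get_image(n);np.savez(n+k+".npz",**d);cv2.imwrite(f"pics/{n}{k}.png",cv2.resize(d["pixels"][a:b,c:e],None,fx=4.4,fy=4.4,interpolation=cv2.INTER_CUBIC))
E
python3 look.py 4
```

```text
(no output)
```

View pics/side4.png

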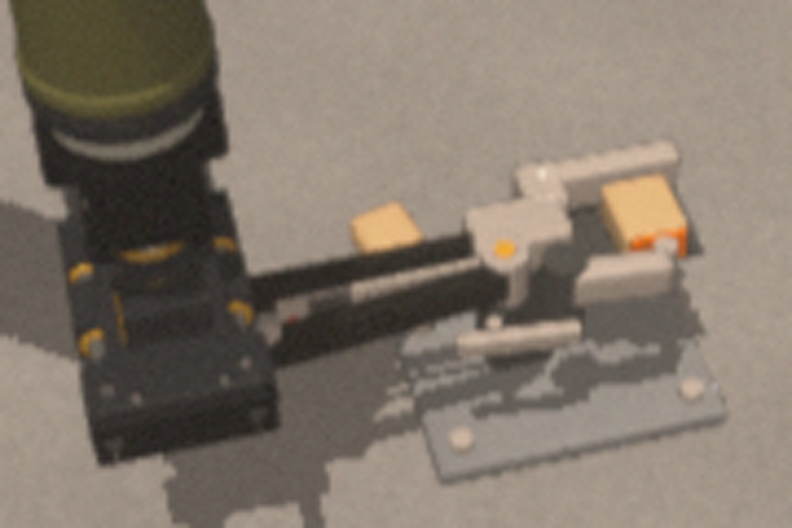

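View pics/top4.png

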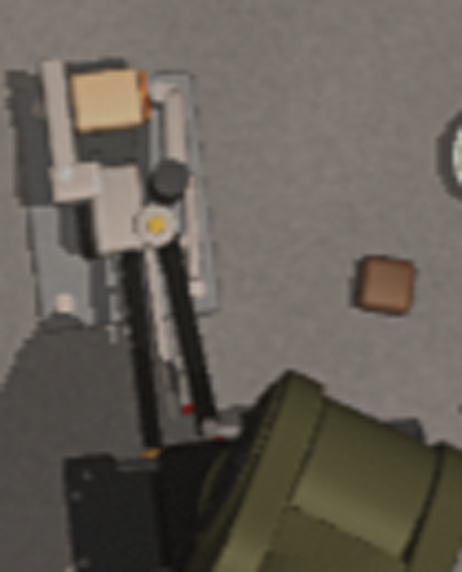

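Emit:
play_rows(targets="0 0.25 0 0 0 0 -1;0 0.25 0 0 0 0 -1")

```text
time: 16.62
position: [0.4664, -0.1477, 0.2682]
tool_rot: [-3.133, -0.223, -0.0]
ft_force: [0.1, 0.7, -0.1]
grip_width: -0.0
```

```bash
python3 st.py
```

```text
t 16.625 tip [ 0.4664 -0.1476  0.1002] xs -0.1672 ys -0.0358 z axis [ 0.     0.001 -1.   ] F [ 0.1  0.7 -0.1] Fy 0.7 q [-0.82  0.18  1.17  2.03 -0.19  1.05 -0.99]
```

Emit:
play_rows(targets="0 0.25 0 0 0 0 -1;0 0.25 0 0 0 0 -1")

```text
time: 16.88
position: [0.4673, -0.1531, 0.2683]
tool_rot: [-3.133, -0.223, -0.001]
ft_force: [0.6, 1.6, 1.2]
grip_width: 0.006
```

```bash
python3 st.py; python3 look.py 5
```

```text
t 16.875 tip [ 0.4673 -0.153   0.1003] xs -0.1671 ys -0.0412 z axis [ 0.     0.001 -1.   ] F [0.6 1.6 1.2] Fy 1.5 q [-0.81  0.19  1.17  2.03 -0.2   1.05 -0.97]
```

View pics/top5.png

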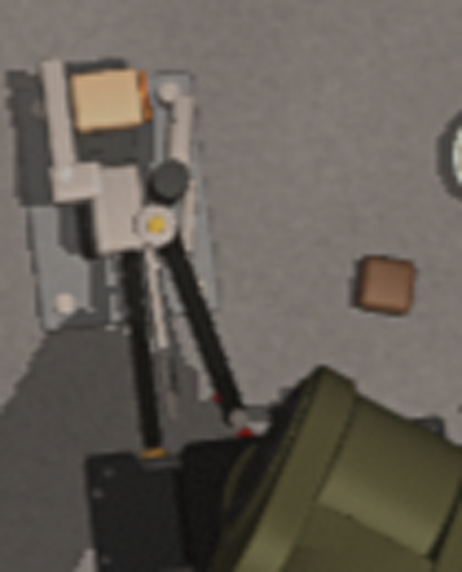

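Emit:
play_rows(targets="0 -0.4 0 0 0 0 -1;0 -0.8 0 0 0 0 -1;0 -0.8 0 0 0 0 -1;0 -0.3 0 0 0 0 -1")

```text
time: 17.48
position: [0.4635, -0.1293, 0.2682]
tool_rot: [3.133, 0.222, -0.0]
ft_force: [-0.5, -0.5, 0.6]
grip_width: 0.003
```

```bash
python3 st.py; python3 look.py 6
```

```text
t 17.475 tip [ 0.4635 -0.1293  0.1002] xs -0.1675 ys -0.0173 z axis [-0. -0. -1.] F [-0.5 -0.5  0.6] Fy -0.4 q [-0.88  0.14  1.17  2.05 -0.15  1.04 -1.06]
```

View pics/top6.png

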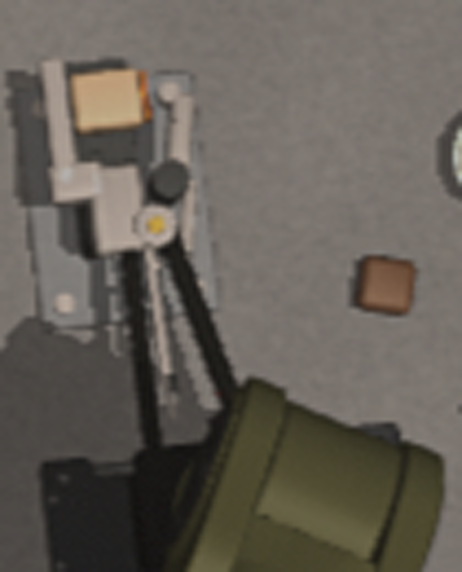

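View pics/side6.png

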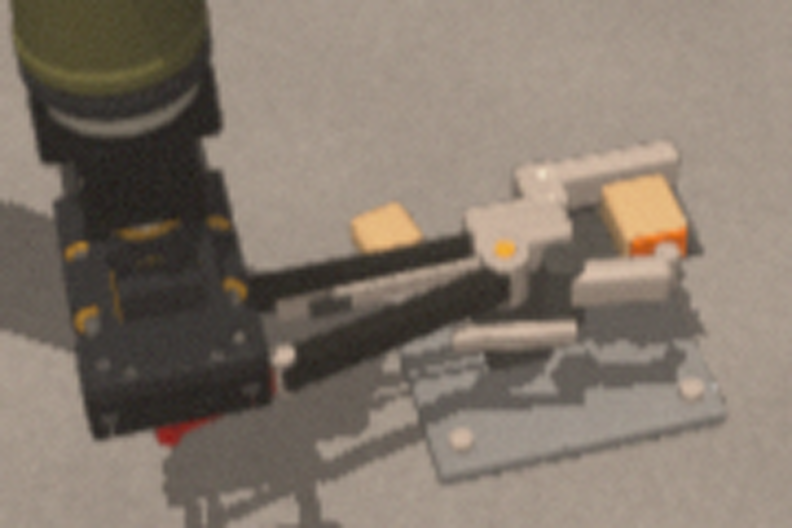

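Emit:
play_rows(targets="0 0 -2 0 0 0 -1;0 0 -3 0 0 0 -1;0 0 -3 0 0 0 -1;0 -4 -1 0 0 0 -1;0 -4 0 0 0 0 -1;0 -4 0 0 0 0 -1;0 -4 0 0 0 0 -1;0 0 0 0 0 0 -1")

```text
time: 18.58
position: [0.441, 0.0313, 0.3617]
tool_rot: [-3.134, -0.213, -0.006]
ft_force: [0.3, -0.4, 0.5]
grip_width: 0.007
```

```bash
python3 st.py; python3 look.py 7
python3 - <<'E'
from h import *
X=np.array([.9902,.1397]);Y=np.array([-.1397,.9902]);O=np.array([.627,-.0888])
for k in "07":
    d=np.load(f"top{k}.npz");m=masks(d,(180,310,320,425))
    for c in("red","orange"):
        n,l,st,ce=cv2.connectedComponentsWithStats(m[c].astype(np.uint8))
        for i in range(1,n):
            if st[i,4]<8:continue
            W=cast(d,np.argwhere(l==i)[:,::-1],.109)[:,:2]-O
            print(k,c,st[i,4],"stand mid",(W.mean(0)@X).round(4),(W.mean(0)@Y).round(4),"ymin",(W@Y).min().round(4))
E
```

```text
t 18.575 tip [0.4417 0.0313 0.1937] xs -0.1667 ys 0.1448 z axis [ 0.004  0.    -1.   ] F [ 0.3 -0.4  0.5] Fy -0.4 q [-1.05 -0.2   0.84  2.02  0.16  1.25 -1.7 ]
0 red 68 stand mid -0.1549 -0.0417 ymin -0.051
0 orange 14 stand mid 0.0708 -0.0108 ymin -0.0126
7 red 69 stand mid -0.153 -0.049 ymin -0.0589
```

View pics/top7.png

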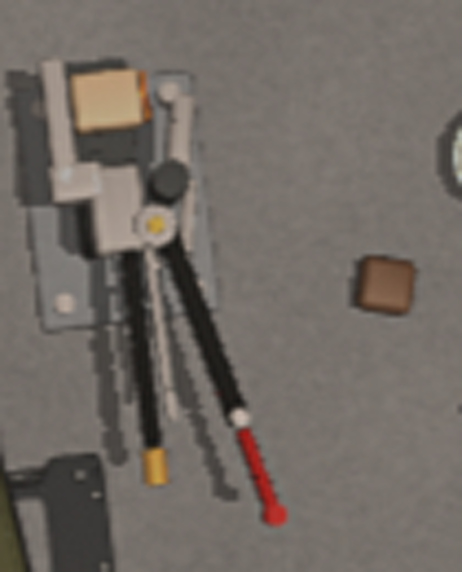

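View pics/side7.png

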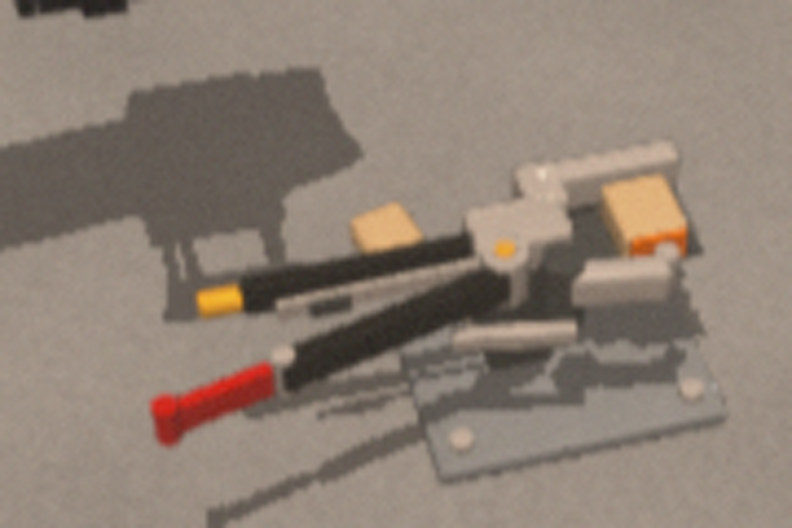

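Run:
```python
from h import *
ims=[]
for k in "0127":
    d=np.load(f"top{k}.npz");c=d["pixels"][190:240,330:370];ims.append(cv2.resize(c,None,fx=5,fy=5*1.6,interpolation=cv2.INTER_NEAREST))
    cc=d["pixels"][199:203,350:368].mean(0).astype(int);print(k,cc.sum(1)//3)
    cc=d["pixels"][205:215,350:368].mean(0).astype(int);print("  arm",cc.sum(1)//3)
cv2.imwrite("pics/cmp.png",np.hstack(ims))
ims=[]
for k in "0127":
    d=np.load(f"side{k}.npz");c=d["pixels"][245:285,340:380];ims.append(cv2.resize(c,(200,400),interpolation=cv2.INTER_CUBIC))
cv2.imwrite("pics/cmps.png",np.hstack(ims))
```

```text
0 [151 128 111  81  92  97 119 143 148 144 136 126 122 110 106 108 109 108]
  arm [ 91  91  80  67  73 106 118  97  93 121 141 146 139 114 103 102 107 110]
1 [161 136 118  87  98 104 127 152 160 154 145 134 130 117 113 116 116 115]
  arm [ 97  97  85  72  78 113 126 104  99 129 151 156 148 121 110 109 114 118]
2 [161 132 113 104 135 157 160 150 137 133 133 125 124 115 112 116 116 115]
  arm [ 98  97  82  79 116 126  92 107 145 155 155 143 120 122 117 110 114 118]
7 [154 126 109 106 113 102 122 146 153 148 139 129 125 113 109 111 111 111]
  arm [ 94  94  80  73  76 109 122 100  96 124 145 149 142 117 106 105 110 113]
```

View pics/cmp.png

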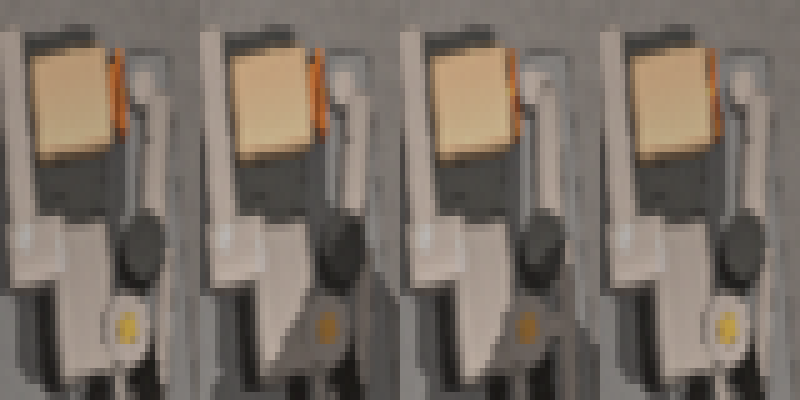

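View pics/cmps.png

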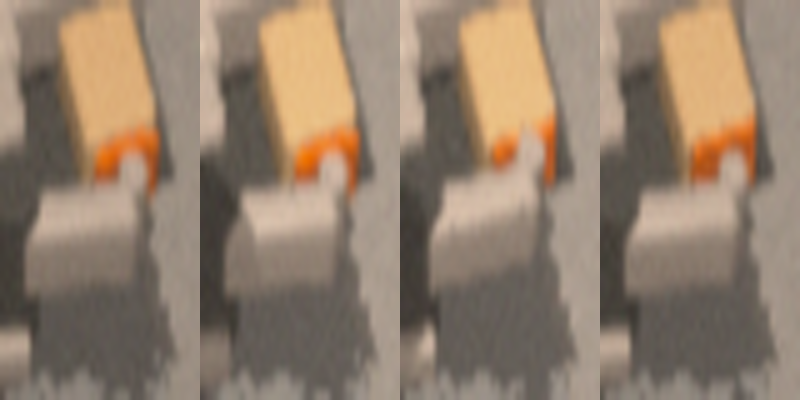

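```bash
python3 -c "
from bench import ctrl
print(ctrl.get_state()['time'],ctrl.close_job())"
```

```text
the job is handed in; nothing more can be done
18.675 None
```

The end cap is pressed home, the pliers were locked and then released, and the job was handed in at 18.7 s of the 56 s allowed. No verdict was reported.

- **Squeeze:** I pushed the moving handle in with shut fingers. The force peaked at about 14.3 N and then fell. The handle jumped about 3 mm and stopped against about 9 N, so I backed off. The force went to zero and the handle stayed put. I kept the hand clear for over a second before going to the lever.
- **Release:** I pulled the lever from its +y side with at most about 6 N. It needed about 40 mm of travel in all, more than the 20 mm given. At about 30 mm the jaws were still shut in the picture. By about 40 mm they had sprung open.
- **Last checks:**
  - **Jaws:** the last pictures show the jaw profile the same as at the start.
  - **Cap:** it sits as deep as it did when locked, judged by eye only.
  - **Lever:** it is back in line with the handle. Both rest about 7 mm further out than at the start, which fits the handle's loose play.
  - **Robot:** it was about 15 cm clear of the pliers, with no force beyond sensor noise.
  - **Other things on the bench:** both spare cases look unmoved in the close-ups. I did not measure the rest again, but the arm did not come near them.

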